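# Push the module row home and close the keeper

## Robot

A 7-joint arm with a two-finger parallel gripper is mounted at the origin on the work surface. World frame = base frame: x ahead of the robot, y to its left, z up, the work surface at z = 0. Lengths are in m, angles in degrees, forces in N, time in s.
With the tool pointing down it reaches from about 0.425 to 0.875 m from the base axis. Payload 4.7 kg.
Tool frame: the origin (TCP) lies at the very end of the fingers, on their centre line; the grasp point (between the pads) lies 19 mm behind it; z points along the fingers, y is the direction in which the jaws open and shut (so a half turn about z gives the same grasp; the last joint's range is limited). The gripper opens to 87 mm and grips with 3 to 60 N. Pads are 19 mm wide; open, the fingers measure 117 mm over their backs; the gripper's body (75 mm by 190 mm) begins 51 mm behind the grasp point.
Start: joints at [-68.234, 18.392, -4.016, 83.108, 1.295, 78.541, -3.26], TCP at [0.233, 0.607, 0.223] pointing down, gripper open.
Joint ranges: [-163.93, 163.93], [-17.29, 119.83], [-79.2, 71.16], [3.27, 140.29], [-89.18, 269.18], [5.43, 117.66], [-154.24, 154.24]. Speed limits (degrees/s): [147.25, 147.25, 180, 180, 180, 180, 180].

## Interface

Orientations are given as [roll, pitch, yaw] about the fixed x, y, z axes, in that order (R = Rz(yaw) Ry(pitch) Rx(roll)).
In Python, from cell import * gives the robot as it stands.
- The arm moves only by the tool drive_tool, never from a script. Its argument "moves" is text: rows parted by semicolons, each of 5 numbers parted by spaces: the shift along the tool's x, y, z in m, then the turn about the tool's z in degrees, then the gripper's target within -1 to 1 (fully open at 1, half-way at 0, shut at -1). In form: x y z yaw fingers; .... A call has exactly 8 rows; each row is the pose to reach, as a shift and turn from the pose commanded when the call began, along the tool's axes at that moment; what a row does not reach only later rows make up. A row lasts 1/10 s, in which the tool goes at most 50 mm and 8.59 degrees, less where a joint would pass 70% of its speed; a pose out of reach is approached as far as the arm can. A call with a gripper value outside its range is refused whole. The fingers move at their own pace and stop on an object; "grip_force" is the grip in N (left out, the last holds). Time passes only in rows, so rows that repeat a pose let the fingers close, or fill a call up. It gives the time, the measured TCP pose, the force and the opening at its end, in the units of the state.
- get_obs(): the state, without advancing time (a new reading comes with each control period).
- read_camera(name): name is "side" or "top" or "wrist"; returns (picture, depth): 400x640x3 uint8, red, green, blue; 400x640 float32, m along the optical axis (not along the pixel's ray), 0 where there is no reading.
- calibration(name): a dict with "intrinsics" (3x3 intrinsics, pixels), "k1" (the pictures are not rectified: a ray, as slopes to the right and down, at radius r is drawn at 1 + k1 r^2 times it, then the intrinsics apply), "cam_to_world" (4x4, takes a point from camera to world coordinates); the wrist camera has in their place "T_tool_cam" (4x4, takes a point from camera to tool coordinates, whose origin is the TCP and whose axes are the flange's). Camera axes: x right, y up, looking along -z (the intrinsics and any distortion apply to the point x, -y, -z); pixel columns grow to the right and rows downward; lengths in m; the calibration is good to about 2 mm. A picture is of the moment at which its call begins: read the wrist's pose just before it. calibration takes no time and is no camera call.
- sign_off(): hands the job in, once; it reports no verdict.
Trained networks look in the newest picture that a camera, given by its name, has taken for a name from the list of things; names that differ only in an ending like _2 or _b are one class to them, and where a whole thing is asked for, a point or a joint stands for the part that bears it (a point fixed in the world has none). Each returns a list of dicts, best first, with "conf" (0 to 1); they miss things now and then, are a little off and sometimes report something else, mostly with a low value. They report only what shows in the picture. A call takes as long as a camera call.
- search_frame(camera, name): "uv" ([column, row] in pixels, amid what is visible of it).
- pinpoint(camera, name): "uv" ([column, row] in pixels: a listed point, or the origin of a listed thing).
The state is a dict: "time_s": time; "qpos": joint angles; "joint_velocities": joint speeds; "effort": joint torques, N m; "tool_pos": TCP position; "tool_rot": TCP orientation; "force": force on the tool from outside, world axes, zero at the start; "wrist_torque": the same for the moment, N m; "grip_width": finger opening in m.
Only numpy, scipy, OpenCV 4.12 (cv2) and the standard library are available. Lean on these libraries where they do the work, as an engineer would, in place of code of your own. Each camera call takes 0.05 s, during which the arm holds its last target. There are 200 camera calls.

## Task

Push the row of five finned modules along the loading channel as one closed-up train, without lifting any, until the leading one is fully home against the end stop. Then push the keeper's knob so that its bar goes all the way across the channel behind the last module. Leave everything else on the bench where it is.

Things in the scene. Friction and masses are not known exactly. Their poses are not given: they have to be found in the camera images.
- channel: U-shaped aluminium channel fixed across the bench. +x runs along it to the end stop, +y is the side away from the robot, z up; origin on its centre line at bench level. Floor top 6 above the bench, side walls 4 thick, tops 14 above the bench, inner width 29.5. Runs from x = -141 (open mouth) to 164 (sizes in mm).
- stop_face (a point): foot, on the centre line at channel floor height, of the face that the row must meet: channel x = 150. The end stop is an upright dark steel block, 42 wide, top 44 above the bench (sizes in mm).
- module_1: module 1 of 5 counted from the end stop (leading): black finned block 30 along the channel, 28 across, 34 high (top 40 above the bench), about 60 g, loose on the channel floor. The five touch in a row, at first 50 to 105 short of the stop. Origin: centre of underside; at channel x = 135 when home (sizes in mm).
- module_2: module 2 of 5 counted from the end stop: black finned block 30 along the channel, 28 across, 34 high (top 40 above the bench), about 60 g, loose on the channel floor. The five touch in a row, at first 50 to 105 short of the stop. Origin: centre of underside; at channel x = 105 when home (sizes in mm).
- module_3: module 3 of 5 counted from the end stop: black finned block 30 along the channel, 28 across, 34 high (top 40 above the bench), about 60 g, loose on the channel floor. The five touch in a row, at first 50 to 105 short of the stop. Origin: centre of underside; at channel x = 75 when home (sizes in mm).
- module_4: module 4 of 5 counted from the end stop: black finned block 30 along the channel, 28 across, 34 high (top 40 above the bench), about 60 g, loose on the channel floor. The five touch in a row, at first 50 to 105 short of the stop. Origin: centre of underside; at channel x = 45 when home (sizes in mm).
- module_5: module 5 of 5 counted from the end stop (last, the one to push on): black finned block 30 along the channel, 28 across, 34 high (top 40 above the bench), about 60 g, loose on the channel floor. The five touch in a row, at first 50 to 105 short of the stop. Origin: centre of underside; at channel x = 15 when home (sizes in mm).
- keeper (a joint): travel (m) of the keeper, a steel bar 8 thick, 14.5 to 24.5 above the bench, sliding across the channel at channel x = -8, 4 behind the row when home. 0 = drawn back on the robot's side, 0.040 = fully across at its own stop, towards channel +y. Starts at 0 to 0.006, stays where left, friction 1.2 N. Modules in its way block it (sizes in mm).
- keeper_knob (a point): centre of the top of the keeper's black upright round knob, diameter 16, from 24.5 to 55.5 above the bench. At keeper 0 it lies at channel x = -8, y = -72; fully across at y = -32. Below it a grey guide 12 high (cheeks 22 high, near the channel) reaches out to channel y = -80.5 (sizes in mm).
- spare_module: a sixth module of the same kind, standing alone on the mat 70 to 90 mm from the channel's centre line; not part of the row; leave it. Origin: centre of its underside (sizes in mm).
- reel_large: large solder reel with flanges, diameter 58, height 58, standing on the mat; leave it. Origin: centre of its underside (sizes in mm).
- reel_small: small solder reel with flanges, diameter 40, height 36, standing on the mat; leave it. Origin: centre of its underside (sizes in mm).
- flux_bottle: small capped bottle, diameter 44, height 90, standing; leave it. Origin: centre of its underside (sizes in mm).
- driver: screwdriver about 150 long lying on the mat; leave it. Origin: near its middle (sizes in mm).
- tip_pot: open dark steel pot, diameter 60, height 35; leave it. Origin: centre of its underside (sizes in mm).
- board: green circuit board 90 x 60 x 6 lying on the mat with parts up to 16 high; leave it. Origin: centre of its underside (sizes in mm).

How it is judged (in metres and radians):
On the way, in this order (a step that is already met when the one before it is completed fails the run):
1. the whole row is home against the end stop, the keeper still open (x of module_1 in the frame of channel above 0.132 m and x of module_2 in the frame of channel above 0.102 m and x of module_3 in the frame of channel above 0.072 m and x of module_4 in the frame of channel above 0.042 m and x of module_5 in the frame of channel above 0.012 m and value of joint keeper below 0.015 m), for 0.2 s.
2. the keeper bar is across behind the row (value of joint keeper above 0.035 m), for 0.2 s.
At the end, for the whole second after the job is handed in: All five modules stand upright on the channel floor, each within 3 mm of its home place (the row closed up against the end stop), at rest, and the keeper has travelled at least 35 of its 40 mm across the channel (x of module_1 in the frame of channel above 0.132 m and x of module_2 in the frame of channel above 0.102 m and x of module_3 in the frame of channel above 0.072 m and x of module_4 in the frame of channel above 0.042 m and x of module_5 in the frame of channel above 0.012 m and y of module_1 in the frame of channel between -0.004 and 0.004 m and height (world z) of each of module_1, module_2, module_3, module_4, module_5 below 0.009 m and angle between each of module_1, module_2, module_3, module_4, module_5's own z axis and vertical below 0.1 rad and linear speed of each of module_1, module_2, module_3, module_4, module_5 below 0.02 m/s and y of module_2 in the frame of channel between -0.004 and 0.004 m and y of module_3 in the frame of channel between -0.004 and 0.004 m and y of module_4 in the frame of channel between -0.004 and 0.004 m and y of module_5 in the frame of channel between -0.004 and 0.004 m and value of joint keeper above 0.035 m); the robot touches nothing.
It fails at once if a module of the row was lifted or tipped (height (world z) of any of module_1, module_2, module_3, module_4, module_5 above 0.014 m or angle between any of module_1, module_2, module_3, module_4, module_5's own z axis and vertical above 0.3 rad).
It fails at once if the row was pulled apart by more than 8 mm (distance between module_1 and module_5 above 0.1285 m).
It fails at once if something else on the bench was moved by more than 15 mm (distance of any of spare_module, reel_large, reel_small, flux_bottle, driver, tip_pot, board from where it was at the start of the episode above 0.015 m).
It also fails if it takes over 40 s, if anything falls off the work surface, if the arm or the gripper's body presses on something with over 40 N, if the wrist force passes 120 N, or if a joint passes its speed limit or range.

## Working session

There is one attempt and no reset: what is moved stays moved. The work goes in short steps, Python scripts to look and compute and a tool call to move; the robot and the scene stay as the last step left them, time stands still between calls to the robot, and variables do not carry over. Pictures are saved under pics/ and viewed, about 8 in all and at most 12, crops included, and the job is handed in when it is done.

Besides the shell and the picture viewer there is one more tool, called after "Request:" as a command line: name --argument value ..., lists and objects as JSON in quotes. drive_tool: Moves the arm, as the interface text tells. Its arguments: {"type":"object","properties":{"moves":{"type":"string"},"grip_force":{"type":"number"}},"required":["moves"]}

```bash
ls; mkdir -p pics; cat > h.py <<'E'
from cell import *
import numpy as np, cv2
def proj(cam,P):
    c=calibration(cam);T=np.array(c["cam_to_world"]);p=(np.array(P)-T[:3,3])@T[:3,:3]
    s=np.array([p[0],-p[1]])/-p[2];s=s*(1+c["k1"]*(s@s));K=np.array(c["intrinsics"])
    return (K[:2,:2]@s+K[:2,2])
def ray(cam,uv):
    c=calibration(cam);T=np.array(c["cam_to_world"]);K=np.array(c["intrinsics"])
    d=np.linalg.solve(K,np.array([uv[0],uv[1],1.]))[:2];s=d.copy()
    for _ in range(20): s=d/(1+c["k1"]*(s@s))
    return T,np.array([s[0],-s[1],-1.])
def at_z(cam,uv,z):
    T,r=ray(cam,uv);o=T[:3,3];d=T[:3,:3]@r;return o+d*(z-o[2])/d[2]
def at_d(cam,uv,dep):
    T,r=ray(cam,uv);return T[:3,3]+T[:3,:3]@(r*dep)
def save(cam,n):
    im,d=read_camera(cam);cv2.imwrite(f"pics/{n}.png",im[:,:,::-1]);np.save(f"pics/{n}.npy",d);return im,d
E
python3 - <<'E'
from h import *
np.set_printoptions(precision=4,suppress=True)
print(get_obs())
for c in("top","side"):
    save(c,c+"0")
    print(c,calibration(c))
    for n in["stop_face","module_1","keeper_knob","channel","spare_module"]:
        print(n,[(np.round(x["uv"],1).tolist(),round(x["conf"],2)) for x in pinpoint(c,n)])
a=cv2.imread("pics/top0.png");b=cv2.imread("pics/side0.png")
E
```

```text
pics
{'time_s': 0.0, 'qpos': array([-68.2343,  18.4409,  -4.0144,  83.1745,   1.2943,  78.5416,
        -3.2619]), 'joint_velocities': array([ 0.0133, -0.09  ,  0.0051, -0.0344, -0.0886, -0.0487,  0.0802]), 'effort': array([  0.0001, -49.1283,  -0.4038, -31.2536,  -0.064 ,   0.0436,
         0.0001]), 'tool_pos': array([0.2323, 0.6065, 0.2214]), 'tool_rot': array([-179.8883,    0.0054,  159.041 ]), 'force': array([-0.7421,  0.0782,  0.1978]), 'wrist_torque': array([-0.0431, -0.0319, -0.0133]), 'grip_width': 0.08732591382498348}
top {'intrinsics': array([[449.5962,   0.    , 328.8059],
       [  0.    , 449.5962, 199.5484],
       [  0.    ,   0.    ,   1.    ]]), 'k1': -0.025171924003904132, 'cam_to_world': array([[ 0.0944,  0.9699, -0.2244,  0.4124],
       [-0.9955,  0.0919, -0.0219, -0.0324],
       [-0.0006,  0.2255,  0.9742,  0.9216],
       [ 0.    ,  0.    ,  0.    ,  1.    ]])}
stop_face [([363.5, 216.4], 0.83)]
module_1 [([332.7, 221.5], 0.73), ([273.0, 226.3], 0.73), ([317.7, 224.5], 0.69), ([290.1, 224.7], 0.64), ([307.6, 223.5], 0.53), ([246.2, 171.2], 0.37)]
keeper_knob [([287.7, 259.3], 0.68)]
channel [([293.5, 228.4], 0.96)]
spare_module [([300.6, 186.7], 0.79), ([320.7, 226.6], 0.58)]
side {'intrinsics': array([[389.6392,   0.    , 316.2178],
       [  0.    , 389.6392, 199.6982],
       [  0.    ,   0.    ,   1.    ]]), 'k1': 0.03134899040690645, 'cam_to_world': array([[ 0.8109,  0.3689, -0.4543,  0.2966],
       [-0.5849,  0.4835, -0.6513, -0.4557],
       [-0.0206,  0.7938,  0.6078,  0.4676],
       [ 0.    ,  0.    ,  0.    ,  1.    ]])}
stop_face []
module_1 [([308.3, 229.2], 0.91), ([282.5, 217.5], 0.78), ([293.9, 221.1], 0.77), ([273.1, 209.7], 0.68), ([261.6, 201.2], 0.46)]
keeper_knob [([239.4, 203.3], 0.8)]
channel [([279.4, 212.5], 0.94)]
spare_module [([310.8, 198.4], 0.94)]
```

```bash
python3 - <<'E'
from h import *
a=cv2.imread("pics/top0.png")
cv2.imwrite("pics/top0c.png",cv2.resize(a[130:310,180:420],None,fx=3.3,fy=3.3,interpolation=cv2.INTER_CUBIC))
for c,d in(("top",[("stop_face",[363.5,216.4],.006),("knob",[287.7,259.3],.0555),("chan",[293.5,228.4],0),("m1",[332.7,221.5],.006),("m5",[273,226.3],.006),("spare",[300.6,186.7],0)]),("side",[("m1",[308.3,229.2],.006),("m5",[261.6,201.2],.006),("knob",[239.4,203.3],.0555),("chan",[279.4,212.5],0),("spare",[310.8,198.4],0)])):
  for n,uv,z in d: print(c,n,at_z(c,uv,z).round(4))
E
```

```text
top stop_face [ 0.5944 -0.0868  0.006 ]
top knob [0.4873 0.0545 0.0555]
top chan [0.5567 0.0554 0.    ]
top m1 [ 0.5777 -0.0242  0.006 ]
top m5 [0.5561 0.0974 0.006 ]
top spare [0.6469 0.0504 0.    ]
side m1 [ 0.5801 -0.0224  0.006 ]
side m5 [0.5542 0.0995 0.006 ]
side knob [0.493  0.0581 0.0555]
side chan [0.5671 0.0553 0.    ]
side spare [0.64   0.0553 0.    ]
```

View pics/top0c.png

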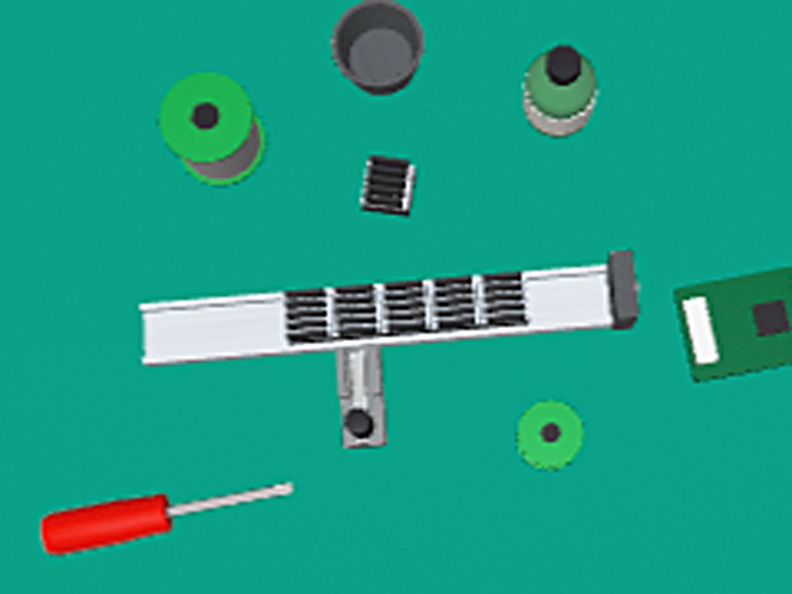

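View pics/side0.png

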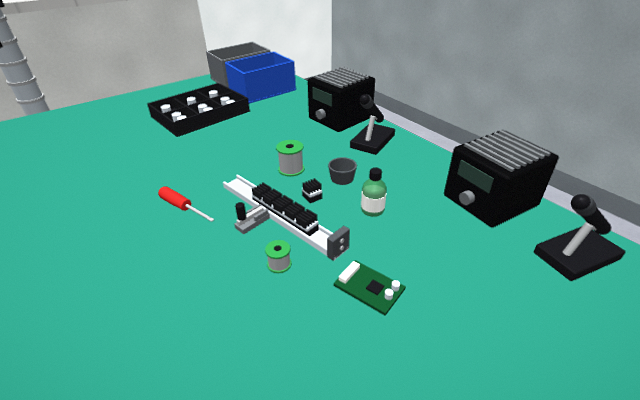

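The top crop shows the row in the channel with the mouth to the left and the stop to the right at crop (622,290). The knob is at (358,425) on the robot's side. The side view agrees with this, and nothing tall stands near the push path. Next I'll go over the mouth end, with the jaws along the channel and closed.

Request:
drive_tool --moves "-0.460 -0.324 0 -32 -1;-0.460 -0.324 0 -32 -1;-0.460 -0.324 0 -32 -1;-0.460 -0.324 0 -32 -1;-0.460 -0.324 0 -32 -1;-0.460 -0.324 0 -32 -1;-0.460 -0.324 0 -32 -1;-0.460 -0.324 0 -32 -1" --grip_force 10

```text
time_s: 1.4
tool_pos: [0.455, 0.2754, 0.223]
tool_rot: [180.0, 0.1, -169.0]
force: [0.7, 0.9, -0.7]
grip_width: 0.0309
```

Request:
drive_tool --moves "-0.064 -0.150 0 0 -1;-0.064 -0.150 0 0 -1;-0.064 -0.150 0 0 -1;-0.064 -0.150 0 0 -1;-0.064 -0.150 0 0 -1;-0.064 -0.150 0 0 -1;-0.064 -0.150 0 0 -1;-0.064 -0.150 0 0 -1"

```text
time_s: 2.2
tool_pos: [0.5447, 0.1444, 0.2226]
tool_rot: [180.0, -0.0, -168.8]
force: [0.9, -0.0, -0.0]
grip_width: 0.0006
```

```bash
cat >> h.py <<'E'
from scipy.spatial.transform import Rotation as Ro
def wsave(n):
    o=get_obs();c=calibration("wrist");W=np.eye(4);W[:3,:3]=Ro.from_euler("xyz",o["tool_rot"],degrees=True).as_matrix();W[:3,3]=o["tool_pos"]
    T=W@np.array(c["T_tool_cam"]);im,d=save("wrist",n);return o,c,T,im,d
def w_z(c,T,uv,z):
    K=np.array(c["intrinsics"]);d=np.linalg.solve(K,np.array([uv[0],uv[1],1.]))[:2];s=d.copy()
    for _ in range(20): s=d/(1+c["k1"]*(s@s))
    v=T[:3,:3]@np.array([s[0],-s[1],-1]);return T[:3,3]+v*(z-T[2,3])/v[2]
E
python3 - <<'E'
from h import *
o,c,T,im,d=wsave("w1");np.save("pics/T1.npy",T);print(o["tool_pos"],o["tool_rot"],o["grip_width"],T.round(3),c["k1"])
for n,z in[("stop_face",.006),("module_1",.006),("keeper_knob",.0555),("channel",0)]:
    for x in pinpoint("wrist",n): print(n,np.round(x["uv"],1),round(x["conf"],2),w_z(c,T,x["uv"],z).round(4))
E
```

```text
[0.54474223 0.14440297 0.22258572] [ 1.79958151e+02 -7.51196390e-03 -1.68752825e+02] 0.0005662780962113118 [[-0.194 -0.949 -0.248  0.477]
 [ 0.981 -0.187 -0.05   0.131]
 [ 0.001 -0.253  0.967  0.385]
 [ 0.     0.     0.     1.   ]] -0.01352732280337291
stop_face [359.1  66. ] 0.73 [0.432  0.1662 0.006 ]
stop_face [105.6 162.7] 0.7 [ 0.5854 -0.0883  0.006 ]
module_1 [243.3 162.6] 0.93 [0.5557 0.0626 0.006 ]
module_1 [166.2 168.7] 0.9 [ 0.5792 -0.021   0.006 ]
module_1 [188.8 169.6] 0.82 [0.5753 0.0039 0.006 ]
module_1 [270.9 167.3] 0.65 [0.555  0.0936 0.006 ]
module_1 [217.8 168.3] 0.63 [0.5676 0.0356 0.006 ]
module_1 [230.4 231.6] 0.46 [0.6395 0.0592 0.006 ]
keeper_knob [233.2 103. ] 0.86 [0.492  0.0546 0.0555]
keeper_knob [ 25.5 143.5] 0.74 [ 0.5674 -0.1368  0.0555]
channel [219.3 163.2] 0.72 [0.5629 0.035  0.    ]
channel [243.1 164.7] 0.58 [0.5594 0.0617 0.    ]
channel [141.6  89.3] 0.46 [ 0.4992 -0.057   0.    ]
```

View pics/w1.png

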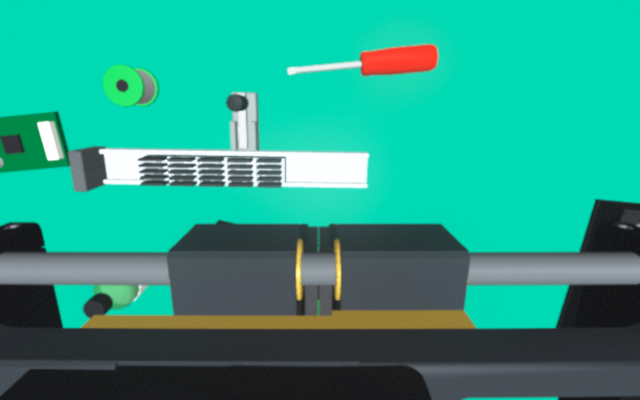

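The wrist view shows the channel from the mouth at (367,168) to the stop at (88,168), and the knob top at (237,102). I'll fit the channel's edges and the row's rear face at (284,170).

```bash
python3 - <<'E'
from h import *
im=cv2.imread("pics/w1.png").astype(float);T=np.load("pics/T1.npy");c=calibration("wrist")
g=im[:,:,2] # red channel: mat low, aluminium high
print(g[145:192,320].astype(int).tolist()); print(g[168,275:375].astype(int).tolist())
def cross(a,lv,up):
    for i in range(len(a)-1):
        if (a[i]<lv)<=0 and 0: pass
        if up and a[i]<lv<=a[i+1] or (not up) and a[i]>=lv>a[i+1]: return i+(lv-a[i])/(a[i+1]-a[i])
N=[];F=[]
for u in list(range(292,362,3))+list(range(108,136,3)):
    t=cross(g[140:165,u],110,True)
    col=g[175:200,u][::-1];b=cross(col,110,True)
    if t: N.append(w_z(c,T,(u,140+t),0.0))
    if b: F.append(w_z(c,T,(u,199-b),.014))
for P in(N,F):
    P=np.array(P);k,b=np.polyfit(P[:,1],P[:,0],1);print("dir",np.degrees(np.arctan2(-1,-k)),"x at y=.05",k*.05+b,"res",np.std(P[:,0]-k*P[:,1]-b))
E
```

```text
[35, 41, 39, 43, 41, 70, 129, 195, 247, 253, 253, 253, 253, 253, 253, 253, 253, 253, 253, 252, 252, 252, 252, 252, 252, 252, 252, 252, 253, 253, 253, 253, 252, 252, 253, 252, 245, 222, 241, 251, 252, 242, 164, 72, 45, 41, 47]
[119, 120, 120, 120, 125, 160, 226, 249, 247, 216, 158, 221, 249, 252, 252, 252, 252, 252, 252, 252, 252, 252, 252, 252, 252, 252, 252, 252, 252, 252, 252, 252, 252, 252, 252, 252, 252, 252, 252, 252, 252, 252, 252, 252, 252, 252, 252, 252, 252, 252, 252, 252, 252, 252, 252, 252, 252, 252, 252, 252, 252, 252, 252, 252, 252, 252, 252, 252, 252, 252, 252, 252, 252, 252, 253, 252, 252, 252, 252, 252, 252, 253, 252, 252, 252, 253, 252, 253, 253, 252, 250, 227, 130, 53, 28, 27, 30, 30, 26, 24]
dir -79.74710679254575 x at y=.05 0.5439815057589045 res 8.033520157547225e-05
dir -79.77095327810503 x at y=.05 0.5834847406759721 res 9.772834368973033e-05
```

Request:
drive_tool --moves "-0.002 -0.002 0.04 1 -1;-0.002 -0.002 0.08 1 -1;-0.002 -0.002 0.12 1 -1;-0.002 -0.002 0.15 1 -1;-0.002 -0.002 0.17 1 -1;-0.002 -0.002 0.19 1 -1;-0.002 -0.002 0.202 1 -1;-0.002 -0.002 0.202 1 -1"

```text
time_s: 3.25
tool_pos: [0.5466, 0.1403, 0.0189]
tool_rot: [-180.0, -0.2, -169.9]
force: [-2.0, 0.1, -0.1]
grip_width: 0.0005
```

```bash
python3 - <<'E'
from h import *
o,c,T,im,d=wsave("w2");print(o["tool_pos"],o["tool_rot"],o["force"])
d=np.array([.1778,-.9841]);n=np.array([.9841,.1778]);O=np.array([.5623,.0592]);p=o["tool_pos"][:2]-O;print("chan",p@d,p@n)
E
```

```text
[0.54661375 0.14031012 0.01893791] [-179.96563256   -0.18745118 -169.9489173 ] [-1.97570767  0.05932863 -0.11243904]
chan -0.08260948282636593 -0.001015461177523473
```

View pics/w2.png

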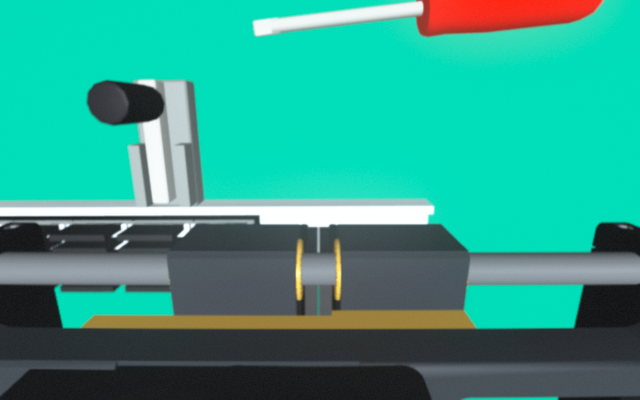

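The fingers stand in the channel behind the row, in line and free. I'll push along tool −y at about 60 mm/s.

Request:
drive_tool --moves "-0.001 -0.005 0 0 -1;-0.001 -0.010 0 0 -1;-0.001 -0.015 0 0 -1;-0.001 -0.020 0 0 -1;-0.001 -0.025 0 0 -1;-0.001 -0.030 0 0 -1;-0.001 -0.035 0 0 -1;-0.001 -0.040 0 0 -1"

```text
time_s: 4.1
tool_pos: [0.5561, 0.1016, 0.0208]
tool_rot: [180.0, 0.0, -169.9]
force: [-0.1, 2.5, 1.4]
grip_width: 0.0004
```

Request:
drive_tool --moves "0 -0.003 0 0 -1;0 -0.006 0 0 -1;0 -0.009 0 0 -1;0 -0.012 0 0 -1;0 -0.015 0 0 -1;0 -0.018 0 0 -1;0 -0.020 0 0 -1;0 -0.020 0 0 -1"

```text
time_s: 4.9
tool_pos: [0.5595, 0.0809, 0.0205]
tool_rot: [-180.0, -0.0, -170.0]
force: [0.7, 0.7, -0.0]
grip_width: 0.0005
```

```bash
cat >> h.py <<'E'
dd=np.array([.1778,-.9841]);nn=np.array([.9841,.1778]);OO=np.array([.5623,.0592])
def chan(P): p=np.array(P)[:2]-OO;return round(float(p@dd),4),round(float(p@nn),4)
E
python3 - <<'E'
from h import *
o=get_obs();print(o["tool_pos"],chan(o["tool_pos"]),"f",chan(o["force"][:2]+OO),o["force"])
im,d=save("top","t2")
for x in pinpoint("top","module_1"): print(x["uv"],round(x["conf"],2),chan(at_z("top",x["uv"],.006)))
for x in pinpoint("top","stop_face")[:1]: print(x["uv"],chan(at_z("top",x["uv"],.006)))
E
```

```text
[0.55948884 0.08089741 0.02049494] (-0.0219, 0.0011) f (-0.5488, 0.8164) [ 0.70581026  0.6851954  -0.03471411]
[340.5, 225.5] 0.65 (0.1002, -0.0093)
[324.6, 224.3] 0.56 (0.0677, -0.0041)
[350.8, 220.4] 0.54 (0.1224, -0.0005)
[363.2, 217.0] (0.1486, 0.0045)
```

Request:
drive_tool --moves "0 -0.001 0 0 -1;0 -0.002 0 0 -1;0 -0.003 0 0 -1;0 -0.004 0 0 -1;0 -0.005 0 0 -1;0 -0.006 0 0 -1;0 -0.006 0 0 -1;0 -0.006 0 0 -1"

```text
time_s: 5.85
tool_pos: [0.5605, 0.0755, 0.0206]
tool_rot: [-180.0, 0.0, -170.0]
force: [0.3, 0.6, -0.7]
grip_width: 0.0005
```

Request:
drive_tool --moves "0 -0.0003 0 0 -1;0 -0.0006 0 0 -1;0 -0.0009 0 0 -1;0 -0.0012 0 0 -1;0 -0.0015 0 0 -1;0 -0.0018 0 0 -1;0 -0.002 0 0 -1;0 -0.002 0 0 -1"

```text
time_s: 6.65
tool_pos: [0.5609, 0.0738, 0.0206]
tool_rot: [180.0, 0.0, -170.0]
force: [-0.5, 1.4, -0.6]
grip_width: 0.0006
```

Request:
drive_tool --moves "0 -0.0004 0 0 -1;0 -0.0008 0 0 -1;0 -0.0012 0 0 -1;0 -0.0016 0 0 -1;0 -0.002 0 0 -1;0 -0.0024 0 0 -1;0 -0.0027 0 0 -1;0 -0.003 0 0 -1"

```text
time_s: 7.45
tool_pos: [0.5614, 0.0709, 0.0206]
tool_rot: [180.0, 0.0, -170.0]
force: [-0.8, 2.5, -0.5]
grip_width: 0.0005
```

Request:
drive_tool --moves "0 -0.0004 0 0 -1;0 -0.0008 0 0 -1;0 -0.0012 0 0 -1;0 -0.0016 0 0 -1;0 -0.002 0 0 -1;0 -0.0024 0 0 -1;0 -0.0027 0 0 -1;0 -0.003 0 0 -1"

```text
time_s: 8.25
tool_pos: [0.5618, 0.0683, 0.0206]
tool_rot: [180.0, 0.0, -170.0]
force: [0.1, 3.1, 0.0]
grip_width: 0.0005
```

```bash
python3 - <<'E'
from h import *
o=get_obs();print(o["tool_pos"],chan(o["tool_pos"]),"f",chan(o["force"][:2]+OO),o["force"])
im,d=save("top","t3");
save("side","s3")
a=cv2.imread("pics/t3.png");b=cv2.imread("pics/s3.png")
A=cv2.resize(a[170:260,260:400],None,fx=5,fy=5,interpolation=cv2.INTER_CUBIC)[:, :700]
B=cv2.resize(b[160:270,220:360],None,fx=5,fy=5,interpolation=cv2.INTER_CUBIC)
cv2.imwrite("pics/c3.png",np.vstack([A,B])[:1000]*1) 
cv2.imwrite("pics/c3.png",cv2.resize(np.vstack([A,B]),None,fx=.6,fy=.6))
E
```

```text
[0.56184584 0.06833626 0.0206351 ] (-0.0091, 0.0012) f (-3.0709, 0.6089) [0.05324136 3.13010301 0.04161339]
```

View pics/c3.png

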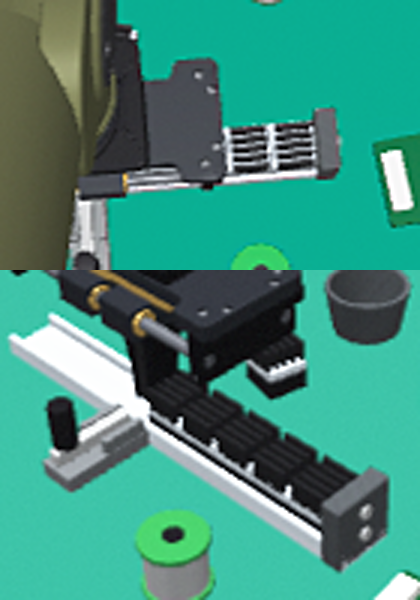

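The row is almost against the stop: in the side view the leading module is at about (325,490) beside the stop. The force isn't at a hard limit yet, so I'll press on.

Request:
drive_tool --moves "0 -0.0004 0 0 -1;0 -0.0008 0 0 -1;0 -0.0012 0 0 -1;0 -0.0016 0 0 -1;0 -0.002 0 0 -1;0 -0.0024 0 0 -1;0 -0.0027 0 0 -1;0 -0.003 0 0 -1"

```text
time_s: 9.15
tool_pos: [0.5619, 0.0683, 0.0206]
tool_rot: [179.8, -0.0, -169.9]
force: [-1.7, 9.4, 1.7]
grip_width: 0.0007
```

Request:
drive_tool --moves "0 -0.0004 0 0 -1;0 -0.0008 0 0 -1;0 -0.0012 0 0 -1;0 -0.0016 0 0 -1;0 -0.002 0 0 -1;0 -0.002 0 0 -1;0 -0.002 0 0 -1;0 -0.002 0 0 -1"

```text
time_s: 9.95
tool_pos: [0.5619, 0.0682, 0.0207]
tool_rot: [179.7, -0.0, -169.8]
force: [-3.9, 11.9, 2.3]
grip_width: 0.0003
```

The row is home: the arm stopped dead at y = 0.0683 m and the force rose to 12 N. Now I'll back off and rise.

Request:
drive_tool --moves "0 0.005 0 0 -1;0 0.012 0 0 -1;0 0.020 0 0 -1;0 0.020 -0.03 0 -1;0 0.020 -0.07 0 -1;0 0.020 -0.12 0 -1;0 0.020 -0.16 0 -1;0 0.020 -0.18 0 -1"

```text
time_s: 10.75
tool_pos: [0.5612, 0.0822, 0.205]
tool_rot: [-180.0, 0.4, -170.0]
force: [-0.1, -0.2, -0.1]
grip_width: 0.0001
```

```bash
python3 - <<'E'
from h import *
o,c,T,im,d=wsave("w4");print(o["tool_pos"],o["tool_rot"],chan(o["tool_pos"]))
for n,z in[("module_1",.006),("keeper_knob",.0555),("stop_face",.006)]:
    for x in pinpoint("wrist",n): print(n,np.round(x["uv"],1),round(x["conf"],2),chan(w_z(c,T,x["uv"],z)))
E
```

```text
[0.56119195 0.08223531 0.20503652] [-179.98303727    0.36431899 -170.0237434 ] (-0.0229, 0.003)
module_1 [226.7 162.6] 0.83 (0.0734, -0.0043)
module_1 [172.1 165.2] 0.7 (0.1318, -0.0019)
module_1 [251.1 166.2] 0.63 (0.0478, -0.0003)
module_1 [192.7 165. ] 0.59 (0.1098, -0.002)
module_1 [281.7 163.6] 0.56 (0.0152, -0.0029)
keeper_knob [299.   93.6] 0.95 (-0.0072, -0.0731)
stop_face [156.2 167.9] 0.98 (0.1492, 0.0009)
```

View pics/w4.png

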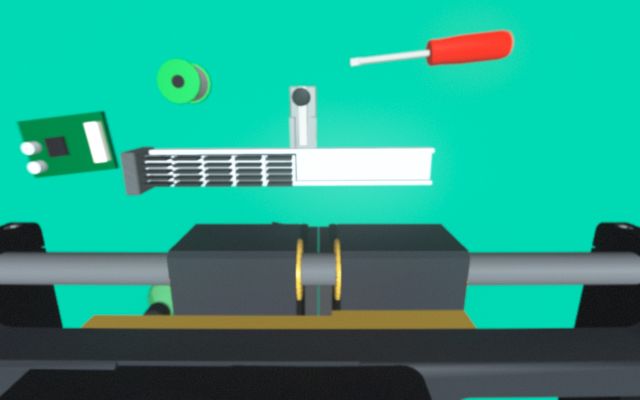

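The row is closed up against the stop (leading module at about (147,168), last module's rear at (296,168)). The knob is at (300,96), at channel (−7, −73), so the keeper is still open. The driver tip at (352,62) is clear. Next I'll go behind the knob.

Request:
drive_tool --moves "0.04 -0.005 0 0 -1;0.08 -0.010 0 0 -1;0.108 -0.015 0 0 -1;0.108 -0.015 0 0 -1;0.108 -0.015 0.03 0 -1;0.108 -0.015 0.06 0 -1;0.108 -0.015 0.08 0 -1;0.108 -0.015 0.08 0 -1"

```text
time_s: 11.75
tool_pos: [0.4527, 0.0486, 0.1164]
tool_rot: [-179.9, -0.5, -170.0]
force: [-1.1, 0.4, 0.3]
grip_width: 0.0005
```

```bash
python3 - <<'E'
from h import *
o=get_obs();print(o["tool_pos"],o["tool_rot"],chan(o["tool_pos"]),o["force"])
E
```

```text
[0.45270665 0.0485771  0.11641666] [-179.93259974   -0.46633521 -169.95558246] (-0.009, -0.1097) [-1.12966764  0.42544934  0.27538431]
```

Request:
drive_tool --moves "0 -0.001 0.02 0 -1;0 -0.001 0.04 0 -1;0 -0.001 0.06 0 -1;0 -0.001 0.075 0 -1;0 -0.001 0.083 0 -1;0 -0.001 0.083 0 -1;0 -0.001 0.083 0 -1;0 -0.001 0.083 0 -1"

```text
time_s: 12.55
tool_pos: [0.4566, 0.0483, 0.0385]
tool_rot: [180.0, 0.1, -170.0]
force: [0.4, -0.6, 0.6]
grip_width: 0.0005
```

```bash
python3 - <<'E'
from h import *
o,c,T,im,d=wsave("w5");print(o["tool_pos"],o["tool_rot"],chan(o["tool_pos"]),o["force"])
b=save("side","s5")[0][:,:,::-1][160:270,200:380]
cv2.imwrite("pics/c5.png",cv2.resize(b,None,fx=4,fy=4,interpolation=cv2.INTER_CUBIC))
E
```

```text
[0.45663503 0.04833741 0.0385185 ] [ 1.79989181e+02  1.04483764e-01 -1.69954099e+02] (-0.0081, -0.1059) [ 0.38244166 -0.60292688  0.59482442]
```

View pics/c5.png

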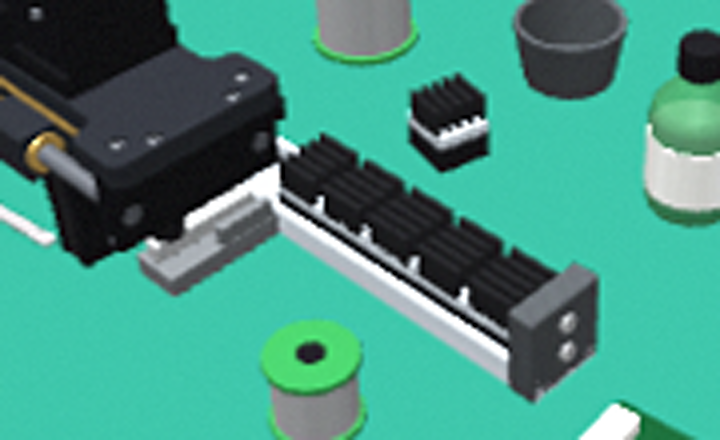

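The fingers are behind the knob and clear, and the row is still closed against the stop at (510,320) in the crop. I'll push the knob.

Request:
drive_tool --moves "-0.005 0 0.003 0 -1;-0.010 0 0.003 0 -1;-0.014 0 0.003 0 -1;-0.018 0 0.003 0 -1;-0.022 0 0.003 0 -1;-0.026 0 0.003 0 -1;-0.030 0 0.003 0 -1;-0.034 0 0.003 0 -1"

```text
time_s: 13.45
tool_pos: [0.4893, 0.0541, 0.0345]
tool_rot: [180.0, -0.0, -170.0]
force: [-1.1, 0.4, 1.3]
grip_width: 0.0006
```

Request:
drive_tool --moves "-0.003 0 0 0 -1;-0.006 0 0 0 -1;-0.009 0 0 0 -1;-0.012 0 0 0 -1;-0.014 0 0 0 -1;-0.016 0 0 0 -1;-0.017 0 0 0 -1;-0.017 0 0 0 -1"

```text
time_s: 14.25
tool_pos: [0.5062, 0.0571, 0.0346]
tool_rot: [-180.0, 0.0, -170.0]
force: [-0.8, 0.5, -0.4]
grip_width: 0.0005
```

Next a slow push until the keeper meets its stop.

Request:
drive_tool --moves "-0.0006 0 0 0 -1;-0.0012 0 0 0 -1;-0.0018 0 0 0 -1;-0.0024 0 0 0 -1;-0.003 0 0 0 -1;-0.0036 0 0 0 -1;-0.004 0 0 0 -1;-0.004 0 0 0 -1"

```text
time_s: 15.05
tool_pos: [0.51, 0.0577, 0.0346]
tool_rot: [180.0, 0.0, -170.0]
force: [-1.5, 0.4, 0.0]
grip_width: 0.0004
```

Request:
drive_tool --moves "-0.0006 0 0 0 -1;-0.0012 0 0 0 -1;-0.0018 0 0 0 -1;-0.0024 0 0 0 -1;-0.003 0 0 0 -1;-0.0036 0 0 0 -1;-0.004 0 0 0 -1;-0.004 0 0 0 -1"

```text
time_s: 15.85
tool_pos: [0.5114, 0.058, 0.0342]
tool_rot: [180.0, -0.3, -170.0]
force: [-8.1, -1.1, 6.7]
grip_width: 0.0003
```

The keeper is at its stop (predicted tool y −49.5 mm, measured −50.3 mm). I'll back off, rise and check.

Request:
drive_tool --moves "0.006 0 0 0 -1;0.016 0 0 0 -1;0.030 0 0 0 -1;0.040 0 -0.03 0 -1;0.040 0 -0.07 0 -1;0.040 0 -0.12 0 -1;0.040 0 -0.16 0 -1;0.040 0 -0.17 0 -1"

```text
time_s: 16.65
tool_pos: [0.4773, 0.0517, 0.21]
tool_rot: [179.9, 0.6, -170.0]
force: [0.4, 0.7, -0.4]
grip_width: 0.0006
```

```bash
python3 - <<'E'
from h import *
o,c,T,im,d=wsave("w6");print(o["tool_pos"],chan(o["tool_pos"]),o["force"])
b=save("side","s6")[0][:,:,::-1][160:270,220:360]
for n,z in[("module_1",.006),("keeper_knob",.0555)]:
    for x in pinpoint("wrist",n): print("w",n,np.round(x["uv"],1),round(x["conf"],2),chan(w_z(c,T,x["uv"],z)))
    for x in pinpoint("side",n): print("s",n,np.round(x["uv"],1),round(x["conf"],2),chan(at_z("side",x["uv"],z)))
cv2.imwrite("pics/c6.png",np.vstack([cv2.resize(im[:300,:,::-1],(700,328)),cv2.resize(b,(344,270))[:, np.r_[0:344,[343]*356]]]))
E
```

```text
[0.47733144 0.05167566 0.20996926] (-0.0077, -0.085) [ 0.38515506  0.70666215 -0.35709315]
w module_1 [195.  239.1] 0.43 (0.1325, -0.0024)
s module_1 [304.9 226.7] 0.85 (0.0743, 0.0036)
s module_1 [316.1 234. ] 0.76 (0.1024, 0.0033)
s module_1 [277.6 213.4] 0.73 (0.01, -0.0046)
s module_1 [291.  221.3] 0.69 (0.0451, -0.0031)
s module_1 [329.8 245.1] 0.54 (0.1386, -0.0009)
s module_1 [255.5 191.7] 0.31 (-0.0745, 0.011)
s module_1 [313.9 195.1] 0.19 (0.0203, 0.0821)
w keeper_knob [319.4 228.9] 0.51 (-0.0094, -0.0332)
s keeper_knob [256.1 194.4] 0.75 (-0.0101, -0.0324)
s keeper_knob [312.3 192.8] 0.19 (0.0605, 0.0384)
```

View pics/c6.png

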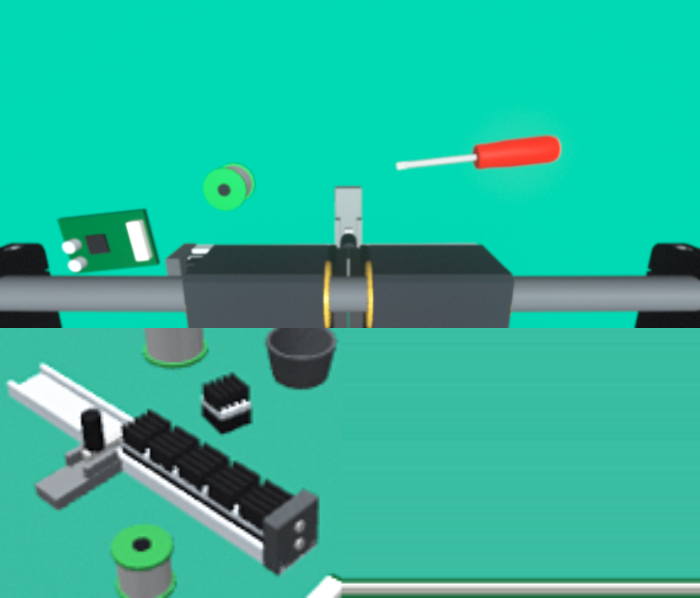

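The knob now sits right by the channel, at about (92,430) in the lower crop. It measures channel y −32 to −33 mm, and −32 is fully across. The row is closed against the stop, the other things haven't moved, and the robot is clear.

```bash
python3 -c "
from cell import *
print(sign_off())"
```

```text
the job is handed in; nothing more can be done
None
```

I pushed the row of five modules home against the end stop, then slid the keeper across behind it and handed the job in at about 17 s of the 40 s allowed. No verdict was reported.

- **Row home:** I pushed with closed fingers on the last module until the arm stopped dead and the force rose to 12 N. Seen from the wrist camera afterwards, the five modules were at channel x = 132, 110, 73, 48 and 15 mm, against home places of 135, 105, 75, 45 and 15.
- **Keeper across:** I pushed the knob until it hit its own stop, with the force rising to 8 N. The knob then measured y = −32 to −33 mm, where −32 is fully across.
- **Disagreement in the readings:** single module readings in the last checks were off by up to about 5 mm in either direction. Two side-camera readings were low, 10 against 15 for the last module and 102 against 105 for the second. That is as coarse as the detector is, so it cannot confirm the 3 mm tolerance. I relied on the hard stop and on the closed row visible in the picture.
- **Final state:** the arm was raised clear of everything, and nothing else on the bench looked moved in the last pictures.

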